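# Scan the slide box into the dry-cabinet and shut the cabinet door on its catch

## Task

Log the slide box into the dry-cabinet: pick up the hand scanner, aim it through the open door squarely at the middle of the box's barcode label from some 10 to 25 cm away and hold it still for a second. Lay the scanner back on the middle of its rubber mat, right way up, then push the cabinet door gently and steadily shut, without slamming or ramming it, until it snaps home on its sprung catch and stays shut. Leave the other things on the bench and the box where they are.

Things in the scene. Friction and masses are not known exactly. Their poses are not given: they have to be found in the camera images.
- cabinet: White dry-cabinet for microscope slides, fixed to the bench, 200 deep (x) x 240 wide (y) mm, clear roof at 176 to 184 mm. Origin: centre of its underside. Its open front looks along its own -x, front plane at x = -100 mm. Inner floor at 20 mm, side walls 12 mm thick; sprung roller catch inside the y = -0.11 m wall. A 36 x 160 mm control box stands at the back of the roof, up to 219 mm
- visor_edge (a point): Middle of the visor's front edge (blue strip, z 175 to 187 mm, full width). The roof juts out as a visor to x = -139 mm in the cabinet's frame, 25 mm beyond the outside of the shut door: a tool pointing straight down cannot reach the door under it, only one that leans in. Axes as the cabinet's
- door (a joint): Swing of the cabinet door, rad: 0 = shut and seated, grows as it opens (to 1.8). A steel tongue inside the free edge must snap past a sprung roller at about 0.065 to 0.02 rad, which takes roughly 9 to 14 N at the push pad; pushed less, the door stays ajar or springs back to about 0.06. Once past, the roller draws it home and holds it
- door_hinge (a point): On the door's vertical hinge axis, half-way up the door; x -107, y +115, z 90 mm in the cabinet's frame. Axes turn with the door: its -x is the outward normal of the door's outside, its -y runs from hinge to free edge; at joint 0 they match the cabinet's. Opens clockwise seen from above. White frame, clear pane, 14 mm thick (axis at mid-thickness), 224 wide, 8 to 172 mm above the bench
- door_push (a point): Centre of the outer face of the black foam push pad (40 wide x 130 high mm, z 25 to 155 mm) on the door's free-edge stile, 75 mm above the bench, 192 mm from the hinge axis; unpressed it stands 21 mm out from the door's middle plane. It gives up to 10 mm under about 8 N before it goes hard, so the door lags behind a push. Axes as door_hinge. A blue pull strip 10 wide, 12 proud, edges the door
- slidebox: Green slide box standing on the cabinet's floor, 85 wide (y) x about 75 deep x 62 high, 0.5 kg; origin: centre of its underside; its sloping front with the barcode label looks along its own -x
- label (a point): Centre of the white barcode label (52 wide x 34 high mm) on the slide box's front, 40 mm above the box's underside. Its x axis points into the label, square to it, and dips 25 degrees below level, so the label looks out and up; y runs along its width
- mat: Black rubber mat 190 (x) x 100 (y) x 6 mm, fixed to the bench, on which the scanner lies; origin: centre of its underside
- scanner: Hand scanner, a bar 140 mm long (x from -72 to +70) x 30 mm high, 160 g, lying on the mat; grey handle 32 mm wide from x = -72 to +28, black head with yellow band 42 mm wide from x = 28 to 70. Origin: centre of its underside; it looks along its own +x, z is up through the side with the orange button
- scan_grip (a point): Where to grip the scanner's handle (32 mm across, closing along the scanner's y): on its middle plane, 12 mm behind its origin, 18 mm above its underside. Axes as the scanner's
- scan_window (a point): Centre of the scanner's glass window, 70 mm ahead of its origin, 15 mm above its underside; the reading beam starts here and runs along +x (axes as the scanner's). Reads squarely, at 7 to 28 cm
- jar: Bystander: jar with blue cap, 52 mm across, 75 high; origin: underside
- tipbox: Bystander: blue tip box with clear cover, 85 x 110 x 62 mm; origin: underside
- weight: Bystander: steel weight, 52 mm across, 54 high; origin: underside
- pen: Bystander: orange pen along its x, 155 mm long, 9 thick; origin: underside
- phone: Bystander: white phone, 70 x 140 x 10 mm; origin: underside
Not all that is in view belongs to the job. Of the things like the scanner, leave any that is turquoise; of the rest the smaller one is meant.

How it is judged:
By the outcome, as a careful person would: the job done as asked, in the order asked, and still so for the second after the job is handed in, with the robot touching nothing.
It also fails if it takes over 72 s, if anything falls off the work surface, if the arm or the gripper's body presses on something with over 40 N, if the wrist force passes 120 N, or if a joint passes its speed limit or range.

## Robot

A 6-joint arm with a two-finger parallel gripper is mounted at the origin on the work surface. World frame = base frame: x ahead of the robot, y to its left, z up, the work surface at z = 0. Lengths are in mm, angles in rad, forces in N, time in s.
With the tool pointing down it reaches from about 400 to 925 mm from the base axis. Payload 12.5 kg.
Tool frame: the origin (TCP) lies between the finger pads, 19 mm behind the fingertips; this is the grasp point; z points along the fingers, y is the line along which they close (so a half turn about z gives the same grasp; the last joint's range is limited). The gripper opens to 95 mm and grips with 3 to 60 N. Pads are 20 mm wide; open, the fingers measure 119 mm over their backs; the gripper's body (75 mm by 180 mm) begins 59 mm behind the grasp point.
Start: joints at [-1.422, 0.491, 1.559, -0, 1.092, -0.106], TCP at [157.555, -604.832, 233.461] pointing down, gripper open.
Joint ranges: [-3.1, 3.1], [-0.84, 2.19], [0.05, 2.79], [-1.13, 4.28], [0.06, 2.93], [-2.69, 2.69]. Speed limits (rad/s): [2.22, 2.22, 2.79, 3.14, 3.14, 3.14].

## Interface

Orientations are given as a rotation vector (axis times angle).
In Python, from plant import arm, vision gives the robot as it stands.
- The arm moves only by the tool servo_tool, never from a script. Its argument "series" is a list that holds one entry, the list of rows, each a list of 7 numbers: the shift along the tool's x, y, z in mm, then the turn, a rotation vector about the tool's x, y, z in rad, then the finger opening in mm, from 0 to 95.1. In form: [[[x, y, z, ax, ay, az, fingers], ...]]. A call has 1 to 5 rows; each row shifts and turns the commanded pose from where the row before left it, along the tool's axes as they then stand; what a row does not reach is not made up. A row lasts 1/8 s, in which the tool goes at most 62.5 mm and 10.7 degrees, less where a joint would pass 70% of its speed; a pose out of reach is approached as far as the arm can. A call is refused whole if a number of a shift passes 62.5 or a number of a turn 0.188, either way. A call with a gripper value outside its range is refused whole. The fingers move at their own pace and stop on an object; "grip_force" is the grip in N (left out, the last holds). Time passes only in rows, so rows that do not move let the fingers close. It gives the time, the measured TCP pose, the force, the opening and the grip force at its end, in the units of the state.
- arm.state(): the state, without advancing time (a new reading comes with each control period).
- vision.capture(name): name is "side" or "top"; returns the picture (384x512x3 uint8, red, green, blue); there is no depth.
- vision.get_calibration(name): a dict with "camera_matrix" (3x3 intrinsics, pixels), "k1" (the pictures are not rectified: a ray, as slopes to the right and down, at radius r is drawn at 1 + k1 r^2 times it, then the intrinsics apply), "R" (3x3) and "t" (3): a world point X has camera coordinates R X + t. Camera axes: x right, y down, z forward; pixel columns grow to the right and rows downward; lengths in mm; the calibration is good to about 2 mm. A picture is of the moment at which its call begins. get_calibration takes no time and is no camera call.
- arm.job_done(): hands the job in; it is judged then, once.
The state is a dict: "time": time; "joint_positions": joint angles; "joint_vel": joint speeds; "joint_torque": joint torques, N m; "ee_pos": TCP position; "ee_rot": TCP orientation; "force": force on the tool from outside, world axes, zero at the start; "ft_torque": the same for the moment, N m; "width": opening from 0.0 (shut) to 1.0 (fully open); "finger_force": force on a finger pad.
Only numpy, scipy, OpenCV 4.12 (cv2) and the standard library are available. Lean on these libraries where they do the work, as an engineer would, in place of code of your own. Each camera call takes 0.05 s, during which the arm holds its last target. There are 200 camera calls.

## Working session

There is one attempt and no reset: what is moved stays moved. The work goes in short steps, Python scripts to look and compute and a tool call to move; the robot and the scene stay as the last step left them, time stands still between calls to the robot, and variables do not carry over. Pictures are saved under pics/ and viewed, at most 10 in all, crops included, and the job is handed in when it is done.

Besides the shell and the picture viewer there is one more tool, called as name([rows], argument=value, ...), one row to a line, values as JSON. servo_tool: Moves the arm, as the interface text tells. Its arguments: {"type":"object","properties":{"series":{"type":"array","items":{"type":"array","items":{"type":"array","items":{"type":"number"}}}},"grip_force":{"type":"number"}},"required":["series"]}

```bash
mkdir -p pics; ls; python3 - <<'E'
from plant import arm, vision
import cv2
for n in("side","top"):
    im=vision.capture(n); cv2.imwrite(f"pics/{n}0.png",im[:,:,::-1])
    cv2.imwrite(f"pics/{n}0b.png",cv2.resize(im[:,:,::-1],(800,600),interpolation=cv2.INTER_CUBIC))
    print(n,vision.get_calibration(n))
print(arm.state())
E
```

```text
pics
side {'camera_matrix': array([[353.10843223,   0.        , 251.69206925],
       [  0.        , 353.10843223, 189.43145071],
       [  0.        ,   0.        ,   1.        ]]), 'k1': -0.07155791617709929, 'R': array([[-0.82625321, -0.56326363,  0.00630255],
       [-0.37746453,  0.54532956, -0.74842248],
       [ 0.4181222 , -0.62076546, -0.66319233]]), 't': array([381.85839453, 262.61505486, 961.29924969])}
top {'camera_matrix': array([[477.95854849,   0.        , 262.03313431],
       [  0.        , 477.95854849, 191.01615323],
       [  0.        ,   0.        ,   1.        ]]), 'k1': 0.002850699394312429, 'R': array([[ 0.03904201, -0.9992345 ,  0.00247715],
       [-0.97513441, -0.03864135, -0.21821944],
       [ 0.21814811,  0.00610417, -0.97589658]]), 't': array([1.22383628e-01, 5.02913691e+02, 1.35057329e+03])}
{'time': 0.1, 'joint_positions': array([-1.42162767e+00,  4.91514205e-01,  1.55937319e+00,  1.42734417e-05,
        1.09172280e+00, -1.05590415e-01]), 'joint_vel': array([ 5.38419728e-04, -2.71096486e-03, -7.31171683e-04, -3.65853887e-05,
       -9.39894243e-04, -1.96605288e-04]), 'joint_torque': array([ 1.89036582e-03, -6.13622403e+01, -2.58605862e+01,  6.93745888e-02,
        4.70258261e-02, -3.32694572e-05]), 'ee_pos': array([ 157.50962282, -604.62683487,  232.91618421]), 'ee_rot': array([-3.11513205e+00, -3.98953797e-01,  1.49324396e-05]), 'force': array([ 0.42544906, -0.0867649 ,  0.3798901 ]), 'ft_torque': array([0.00047816, 0.02976383, 0.02822482]), 'finger_force': 0.0, 'width': 0.9987890418233448}
```

View pics/side0b.png

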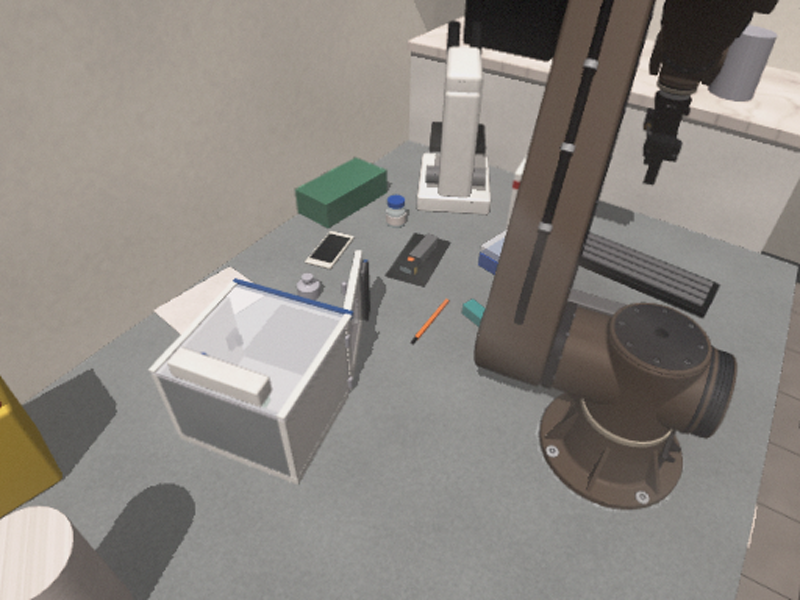

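View pics/top0b.png

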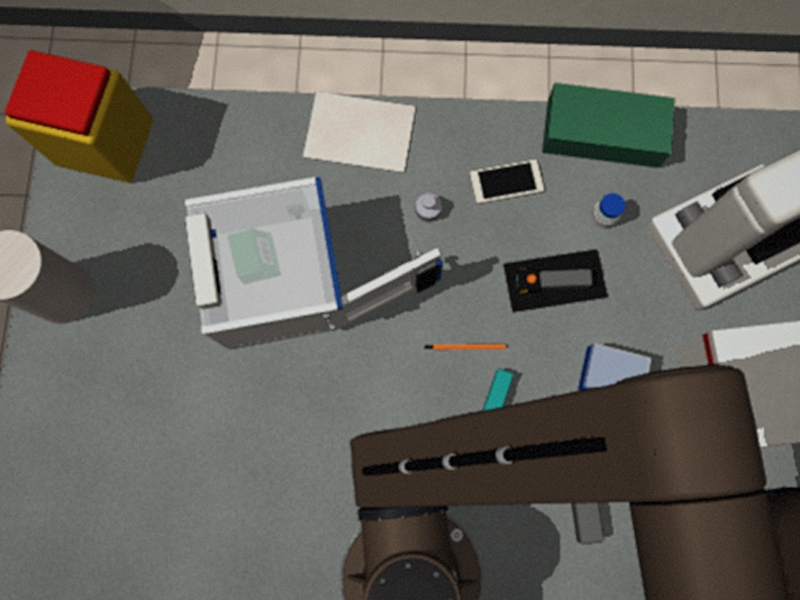

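Scanner-like objects, in top-view 800×600 pixels:
- Grey with an orange button, on the black mat at (555,279).
- Turquoise at (498,390), to be left alone.
- Grey bar at (590,520), mostly under the arm.

The one on the mat fits the description. I'll check it in a close crop and measure.

```bash
cat > h.py <<'E'
import numpy as np, cv2
from plant import arm, vision
from scipy.spatial.transform import Rotation as Ro
C={n:vision.get_calibration(n) for n in("side","top")}
def ray(n,p):
    c=C[n];D=np.array([c["k1"],0,0,0,0.])
    u=cv2.undistortPoints(np.array([[p]],float),c["camera_matrix"],D)[0,0]
    return -c["R"].T@c["t"], c["R"].T@np.array([u[0],u[1],1])
def onz(n,p,z):
    o,d=ray(n,p); return o+d*(z-o[2])/d[2]
def proj(n,X):
    c=C[n];D=np.array([c["k1"],0,0,0,0.])
    return cv2.projectPoints(np.array([X],float),cv2.Rodrigues(c["R"])[0],c["t"],c["camera_matrix"],D)[0][0,0]
def two(pt,ps):
    (o,d),(q,e)=ray("top",pt),ray("side",ps)
    A=np.stack([d,-e],1);s=np.linalg.lstsq(A,q-o,rcond=None)[0]
    return (o+d*s[0]+q+e*s[1])/2, np.linalg.norm(o+d*s[0]-q-e*s[1])
def load(f): return cv2.imread(f)[:,:,::-1].copy()
def blobs(im,lo,hi,amin=8,roi=None):
    m=cv2.inRange(cv2.cvtColor(im,cv2.COLOR_RGB2HSV),lo,hi)
    if roi: k=np.zeros_like(m);x0,y0,x1,y1=roi;k[y0:y1,x0:x1]=1;m*=k
    return [(cv2.contourArea(c),cv2.minAreaRect(c),cv2.boxPoints(cv2.minAreaRect(c))) for c in cv2.findContours(m,cv2.RETR_EXTERNAL,cv2.CHAIN_APPROX_NONE)[0] if len(c)>=amin]
E
python3 - <<'E'
from h import *
np.set_printoptions(precision=1,suppress=True)
t=load("pics/top0.png")
print("visor");
for a,r,b in blobs(t,(105,120,40),(125,255,255),20,(190,105,290,205)): 
    print(a,r,[onz("top",p,187)[:2] for p in b])
print("mat")
for a,r,b in blobs(t,(0,0,0),(180,255,45),60,(315,155,395,205)):
    print(a,r,[onz("top",p,6)[:2] for p in b])
print("btn/yellow")
for a,r,b in blobs(t,(3,150,100),(35,255,255),3,(320,160,395,205)): print(a,r,onz("top",r[0],33)[:2])
c1=cv2.resize(t[145:210,310:400],None,fx=5,fy=5,interpolation=cv2.INTER_CUBIC)
c2=cv2.resize(t[110:220,110:290],None,fx=4.4,fy=4.4,interpolation=cv2.INTER_CUBIC)[:, :800]
s=np.zeros((800,800,3),np.uint8)
cv2.imwrite("pics/c1.png",c1[:,:,::-1]);cv2.imwrite("pics/c2.png",c2[:,:,::-1])
E
```

```text
visor
196.0 ((210.27255249023438, 155.45346069335938), (84.50885009765625, 3.510183095932007), 80.31121826171875) [array([683.7, 194.6]), array([685.9, 185.2]), array([452.9, 132.2]), array([450.9, 141.3])]
mat
1805.0 ((355.1817626953125, 179.0109100341797), (31.203123092651367, 61.97177505493164), 80.90972137451172) [array([ 592., -162.]), array([ 630.9, -351. ]), array([ 533.5, -364.5]), array([ 495.6, -178.1])]
btn/yellow
19.5 ((339.5, 177.5), (5.0, 5.0), 0.0) [ 558.5 -211.4]
```

View pics/c1.png

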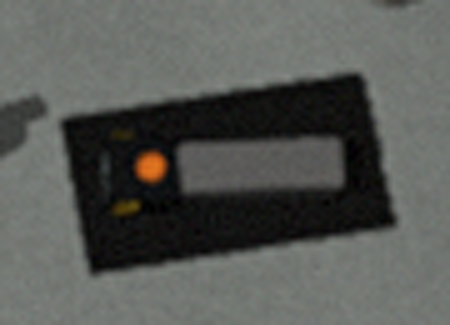

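View pics/c2.png

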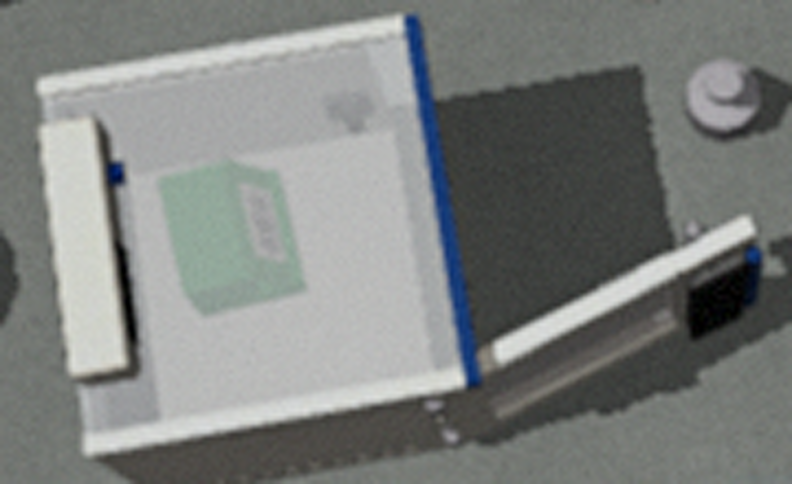

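The crop confirms the choice: the head with button at crop (151,166), yellow marks on its sides, and a grey handle spanning (180–345, 140–192), about 100×32 mm. In the cabinet crop, the label is a quad around (265,223), the door top edge runs (495,355) to (750,225), and the black pad is at (720,300).

```bash
python3 - <<'E'
from h import *
np.set_printoptions(precision=3,suppress=True)
t=load("pics/top0.png")
print("cam",-C["top"]["R"].T@C["top"]["t"])
m=cv2.inRange(cv2.cvtColor(t,cv2.COLOR_RGB2HSV),(0,0,75),(180,60,140)); k=np.zeros_like(m);k[168:190,343:383]=1
c=max(cv2.findContours(m*k,cv2.RETR_EXTERNAL,cv2.CHAIN_APPROX_NONE)[0],key=len)
w=np.array([onz("top",p[0],36)[:2] for p in c],np.float32)
r=cv2.minAreaRect(w);print("handle",r)
b=cv2.boxPoints(r);e=[b[1]-b[0],b[2]-b[1]];l=max(e,key=np.linalg.norm);ax=l/np.linalg.norm(l);ax*=np.sign(ax[1])
print("axis",ax,"origin",np.array(r[0])+22*ax,"grip",np.array(r[0])+10*ax)
print("btn",onz("top",(339.5,177.5),37)[:2])
cc=lambda x,y:(110+x/4.4-.4,110+y/4.4-.4)
yc=np.array([452.9-685.9,132.2-185.2]);yc/=np.linalg.norm(yc);xc=np.array([yc[1],-yc[0]])
O=np.array([569.4,158.7])+139*xc;print("cab",O,xc,yc)
tocab=lambda P:np.array([(P[:2]-O)@xc,(P[:2]-O)@yc])
print("roof back corners",[tocab(onz("top",cc(*p),184)) for p in[(40,85),(88,452)]])
for z,ps in((75.4,[(243,184),(263,262)]),(44.6,[(268,187),(288,258)])):
    q=[onz("top",cc(*p),z) for p in ps];d=(q[1]-q[0])[:2];print("label edge",q,np.linalg.norm(d),d/np.linalg.norm(d))
L=onz("top",cc(265,223),60);print("label",L,tocab(L))
H=O-107*xc+115*yc
for p in[(750,222),(755,235)]:
    P=onz("top",cc(*p),172);d=P[:2]-H;print("door end",P[:2],np.linalg.norm(d),np.arctan2(-(d@xc),-(d@yc)))
E
```

```text
cam [ 195.779   11.311 1427.765]
handle ((560.4835815429688, -277.6255187988281), (27.390714645385742, 94.7166519165039), 5.72429895401001)
axis [-0.1    0.995] origin [ 558.289 -255.735] grip [ 559.486 -267.675]
btn [ 557.413 -210.714]
cab [538.57  294.238] [-0.222  0.975] [-0.975 -0.222]
roof back corners [array([ 100.618, -119.383]), array([100.074, 116.869])]
label edge [array([606.411, 311.185,  75.4  ]), array([552.898, 293.386,  75.4  ])] 56.39553358821598 [-0.949 -0.316]
label edge [array([614.304, 300.712,  44.6  ]), array([564.521, 283.044,  44.6  ])] 52.8258836287598 [-0.942 -0.334]
label [584.236 297.465  60.   ] [ -6.982 -45.245]
door end [565.048 -26.646] 222.92335136825255 1.253054308288237
door end [556.794 -30.003] 221.72102300165832 1.29276934041813
```

```bash
python3 - <<'E'
from h import *
ims=[vision.capture("top").astype(float) for _ in range(6)]
t=np.mean(ims,0)
c=t[142:186,140:184]
lo,hi=np.percentile(c,[1,99]);c=np.clip((c-lo)/(hi-lo)*255,0,255).astype(np.uint8)
cv2.imwrite("pics/box.png",cv2.resize(c,(594,594),interpolation=cv2.INTER_CUBIC)[:,:,::-1])
E
```

```text
(no output)
```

View pics/box.png

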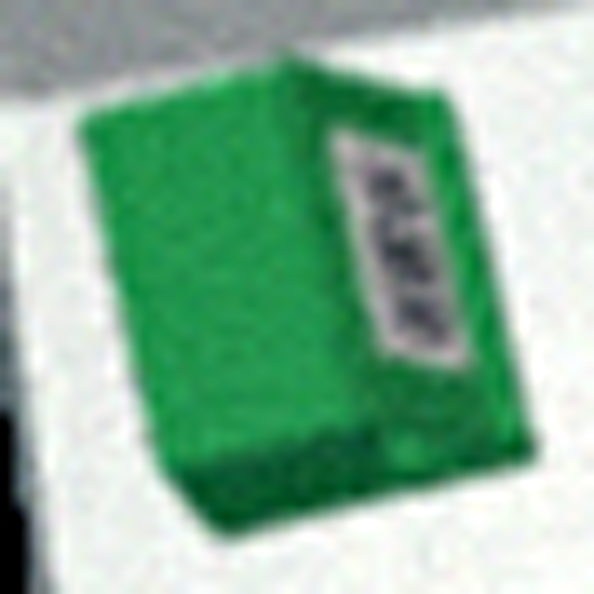

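The label's corners in this crop are (330,127), (412,147), (470,365) and (388,350). The box's front bottom edge runs (450,95) to (535,460), and its back top edge (80,118) to (158,458).

```bash
python3 - <<'E'
from h import *
np.set_printoptions(precision=3,suppress=True)
cc=lambda p:(140+p[0]/13.5-.46,142+p[1]/13.5-.46)
for n,z,a,b in(("front bottom",20,(452,95),(535,460)),("back top",82,(80,118),(158,458)),("top front",82,(290,52),(355,420)),("lab top",75.4,(330,127),(388,350)),("lab bot",44.6,(412,147),(470,365))):
    A,B=onz("top",cc(a),z),onz("top",cc(b),z);d=(B-A)[:2];print(n,np.linalg.norm(d),np.degrees(np.arctan2(-d[1],-d[0])),(A+B)[:2]/2)
O=np.array
yaw=np.radians(16)
E
```

```text
front bottom 88.67254199794857 16.703450850970924 [590.878 286.308]
back top 79.17019739600758 17.48454770818068 [567.862 354.928]
top front 84.87958093229298 14.350431445138065 [581.333 311.94 ]
lab top 52.657285226315615 18.600641371153657 [582.806 305.392]
lab bot 52.63182626561174 18.766213069896335 [588.3  293.52]
```

```bash
cat >> h.py <<'E'
def plan(p1,xa,za,n=None,p0=None,R0=None,vmax=60):
    """rows in tool axes to reach TCP p1 with tool x ~ xa, z = za"""
    s=arm.state(); p0=s["ee_pos"] if p0 is None else np.array(p0,float); R0=Ro.from_rotvec(s["ee_rot"]) if R0 is None else R0
    za=np.array(za,float);za/=np.linalg.norm(za);xa=np.array(xa,float);xa-=za*(xa@za);xa/=np.linalg.norm(xa)
    R1=Ro.from_matrix(np.stack([xa,np.cross(za,xa),za],1)); rv=(R0.inv()*R1).as_rotvec(); d=np.array(p1)-p0
    n=n or int(np.ceil(max(np.linalg.norm(d)/vmax,np.linalg.norm(rv)/.17,1)))
    for i in range(n):
        R=R0*Ro.from_rotvec(rv*i/n); print(np.round(R.inv().apply(d/n),1).tolist(),np.round(rv/n,3).tolist())
    print("n",n); return np.array(p1,float),R1
E
python3 - <<'E'
from h import *
np.set_printoptions(precision=1,suppress=True)
print(two((708/1.5625,335/1.5625),(517/1.5625,185/1.5625)), onz("top",(655/1.5625,220/1.5625),0),onz("top",(700/1.5625,305/1.5625),0))
p,R=plan((380,-410,290),(.6,.8,0),(0,0,-1))
plan((559.5,-268,130),(-.06,.998,0),(0,0,-1),p0=p,R0=R)
E
```

```text
(array([ 438.1, -509.2,  131.2]), np.float64(5.12433400095511)) [ 695.7 -466.     0. ] [ 524.3 -548.3    0. ]
[44.1, -22.1, -9.4] [-0.0, -0.0, -0.112]
[46.3, -17.0, -9.4] [-0.0, -0.0, -0.112]
[47.9, -11.7, -9.4] [-0.0, -0.0, -0.112]
[48.9, -6.3, -9.4] [-0.0, -0.0, -0.112]
[49.3, -0.8, -9.4] [-0.0, -0.0, -0.112]
[49.1, 4.7, -9.4] [-0.0, -0.0, -0.112]
n 6
[44.3, 11.7, 32.0] [0.0, 0.0, -0.141]
[42.2, 17.8, 32.0] [0.0, 0.0, -0.141]
[39.3, 23.5, 32.0] [0.0, 0.0, -0.141]
[35.6, 28.8, 32.0] [0.0, 0.0, -0.141]
[31.2, 33.5, 32.0] [0.0, 0.0, -0.141]
n 5
```

servo_tool([
  [[40,-20,-40,0,0,-0.11,95],[46,-17,-16,0,0,-0.11,95],[48,-12,0,0,0,-0.11,95],[49,-6,0,0,0,-0.11,95],[49,-1,0,0,0,-0.11,95]],
])

```text
time: 1.02
ee_pos: [340.9, -445.1, 289.6]
ee_rot: [2.888, 1.235, 0.0]
force: [0.5, -0.8, 0.3]
width: 0.997
finger_force: 0.0
```

servo_tool([
  [[49,5,0,0,0,-0.11,95],[44,12,10,0,0,-0.14,95],[42,18,30,0,0,-0.14,95],[39,23,35,0,0,-0.14,95],[36,29,35,0,0,-0.14,95]],
])

```text
time: 1.65
ee_pos: [523.6, -302.3, 178.6]
ee_rot: [2.32, 2.117, 0.0]
force: [-0.1, -1.4, -0.8]
width: 0.999
finger_force: 0.0
```

```bash
python3 - <<'E'
from h import *
print(arm.state()["time"],arm.state()["ee_pos"])
plan((559.5,-268,90),(-.06,.998,0),(0,0,-1))
E
```

```text
1.65 [ 523.62322347 -302.2527629   178.59302041]
[18.7, 16.3, 44.3] [0.0, 0.0, -0.076]
[17.4, 17.7, 44.3] [0.0, 0.0, -0.076]
n 2
```

servo_tool([
  [[19,16,44,0,0,-0.076,95],[17,18,44,0,0,-0.076,95],[0,0,0,0,0,0,95],[0,0,0,0,0,0,95]],
])

```text
time: 2.15
ee_pos: [558.7, -269.9, 92.6]
ee_rot: [2.159, 2.28, 0.0]
force: [-0.1, -0.7, -0.3]
width: 1.002
finger_force: 0.0
```

```bash
python3 - <<'E'
from h import *
t=vision.capture("top");s=vision.capture("side")
a=cv2.resize(t[130:220,300:420],(520,390),interpolation=cv2.INTER_CUBIC)
u,v=proj("side",(560,-268,40)).astype(int)
b=cv2.resize(s[v-30:v+30,u-20:u+20],(260,390),interpolation=cv2.INTER_CUBIC)
cv2.imwrite("pics/near.png",np.hstack([a,b])[:,:,::-1]); print(u,v,arm.state()["ee_pos"])
plan((559.5,-268,28),(-.06,.998,0),(0,0,-1))
E
```

```text
270 156 [ 558.72484882 -270.28557741   93.3249109 ]
[1.2, 0.4, 32.7] [0.001, 0.001, -0.003]
[1.1, 0.4, 32.7] [0.001, 0.001, -0.003]
n 2
```

View pics/near.png

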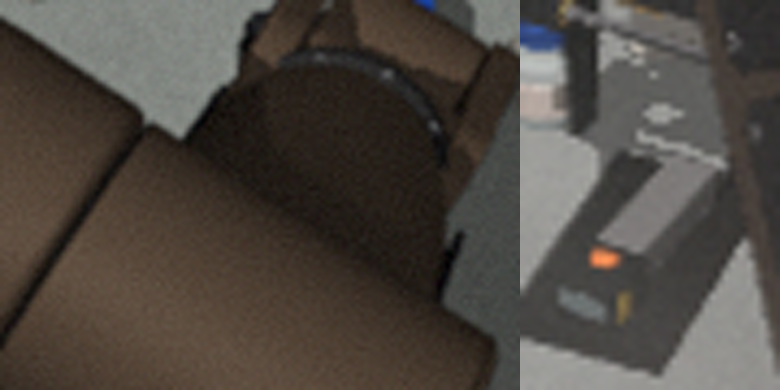

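The top view is blocked by the arm. The side inset shows the scanner on its mat between the two open fingers, with the button at (603,258). I'll descend and grip.

servo_tool([
  [[1,0.5,22,0,0,0,95],[1,0.5,22,0,0,0,95],[0,0,21,0,0,0,95],[0,0,0,0,0,0,60],[0,0,0,0,0,0,45]],
], grip_force=25)

```text
time: 2.88
ee_pos: [559.7, -267.8, 27.9]
ee_rot: [2.158, 2.281, 0.0]
force: [0.3, 0.0, -0.1]
width: 0.846
finger_force: 0.0
```

servo_tool([
  [[0,0,0,0,0,0,36],[0,0,0,0,0,0,30],[0,0,0,0,0,0,20],[0,0,0,0,0,0,20],[0,0,0,0,0,0,20]],
])

```text
time: 3.5
ee_pos: [559.6, -267.1, 26.4]
ee_rot: [2.158, 2.283, -0.0]
force: [0.2, -0.2, -0.7]
width: 0.337
finger_force: 25.0
```

```bash
python3 - <<'E'
from h import *
L=np.array([585.5,299.5,60]);y=np.radians(17.3);h=np.array([-np.sin(y),np.cos(y),0]);a=np.radians(25)
s=h*np.cos(a)-[0,0,np.sin(a)];z=-(h*np.sin(a)+[0,0,np.cos(a)])
T=L-190*s-82*s-5.4*z;print(T,s,z)
p,R=plan((610,-230,230),(-.08,.997,0),(0,0,-1))
plan(T,s,z,p0=p,R0=R)
E
```

```text
[658.12892994  66.31535241 179.84622924] [-0.26951316  0.86530715 -0.42261826] [ 0.12567605 -0.40349935 -0.90630779]
[8.6, 13.1, -50.9] [0.0, 0.0, -0.006]
[8.5, 13.2, -50.9] [0.0, 0.0, -0.006]
[8.4, 13.2, -50.9] [0.0, 0.0, -0.006]
[8.3, 13.3, -50.9] [0.0, 0.0, -0.006]
n 4
[48.6, 11.9, 8.4] [-0.008, -0.072, -0.036]
[48.6, 13.7, 4.9] [-0.008, -0.072, -0.036]
[48.3, 15.4, 1.5] [-0.008, -0.072, -0.036]
[47.7, 17.1, -1.8] [-0.008, -0.072, -0.036]
[46.8, 18.9, -5.1] [-0.008, -0.072, -0.036]
[45.6, 20.6, -8.3] [-0.008, -0.072, -0.036]
n 6
```

servo_tool([
  [[0,0,-25,0,0,0,20],[5,10,-50,0,0,0,20],[10,14,-50,0,0,0,20],[10,15,-50,0,0,-0.01,20],[9,14,-29,0,0,-0.01,20]],
])

```text
time: 4.12
ee_pos: [611.0, -229.7, 233.0]
ee_rot: [2.133, 2.303, 0.001]
force: [0.2, -0.4, -1.0]
width: 0.339
finger_force: 25.0
```

servo_tool([
  [[30,8,5,0,0,0,20],[45,12,4,-0.01,-0.08,-0.04,20],[45,14,4,-0.01,-0.08,-0.04,20],[45,15,2,-0.01,-0.08,-0.04,20],[45,16,0,-0.01,-0.08,-0.04,20]],
])

```text
time: 4.75
ee_pos: [648.8, -14.4, 194.2]
ee_rot: [1.77, 2.253, -0.273]
force: [0.3, 0.2, -2.7]
width: 0.333
finger_force: 25.0
```

```bash
python3 - <<'E'
from h import *
s=arm.state();print(s["time"],s["ee_pos"],s["width"],s["force"])
plan((658.1,66.3,179.8),(-.2695,.8653,-.4226),(.12567,-.4035,-.9063))
E
```

```text
4.75 [648.76700022 -14.43182892 194.21378103] 0.33276864326273836 [ 0.32954356  0.20091816 -2.66077103]
[38.5, 14.1, -5.1] [-0.005, -0.056, -0.031]
[37.7, 15.3, -7.2] [-0.005, -0.056, -0.031]
n 2
```

servo_tool([
  [[30,11,-4,-0.004,-0.045,-0.025,20],[25,10,-5,-0.004,-0.04,-0.022,20],[18,7,-3,-0.002,-0.02,-0.012,20],[0,0,0,0,0,0,20],[0,0,0,0,0,0,20]],
])

```text
time: 5.38
ee_pos: [657.2, 60.6, 180.4]
ee_rot: [1.651, 2.231, -0.356]
force: [0.0, -0.4, -1.9]
width: 0.336
finger_force: 25.0
```

```bash
python3 - <<'E'
from h import *
s=arm.state();print(s["time"],s["ee_pos"],s["width"],s["force"])
plan((658.1,66.3,179.8),(-.2695,.8653,-.4226),(.12567,-.4035,-.9063),n=1)
t=vision.capture("top");S=vision.capture("side")
a=cv2.resize(t[100:220,120:300],(450,300),interpolation=cv2.INTER_CUBIC)
b=cv2.resize(S[80:240,100:300],(350,280),interpolation=cv2.INTER_CUBIC);b=cv2.copyMakeBorder(b,0,20,0,0,cv2.BORDER_CONSTANT)
cv2.imwrite("pics/scan.png",np.hstack([a,b])[:,:,::-1])
E
```

```text
5.375 [657.2445628   60.59788672 180.41258494] 0.33559241462686695 [ 0.00319991 -0.37230455 -1.9045725 ]
[5.0, 2.5, -1.6] [-0.001, -0.009, -0.005]
n 1
```

View pics/scan.png

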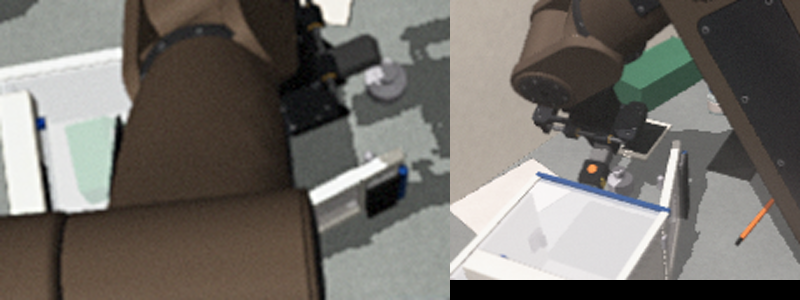

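The scanner is held nose-down just in front of the blue visor strip, with its orange button at (592,169). I'll check that against where it should project.

```bash
python3 - <<'E'
from h import *
s=arm.state();R=Ro.from_rotvec(s["ee_rot"]);p=s["ee_pos"]
S=vision.capture("side")
for a,r,b in blobs(S,(3,150,100),(20,255,255),3,(160,160,200,195)): print("seen",a,r[0])
for x in(54,56.4,59): print(x,proj("side",p+R.apply([x,0,-10.6])))
W=p+R.apply([82,0,5.4]);d=R.apply([1,0,0]);L=np.array([585.5,299.5,60])
k=(L-W)@d; print("dist",k,"miss",R.inv().apply(W+k*d-L))
E
```

```text
seen 12.5 (180.75001525878906, 175.75001525878906)
54 [181.19300606 174.49863743]
56.4 [180.91238551 175.19936352]
59 [180.60789357 175.95984062]
dist 195.33066995026905 miss [ 3.01805151e-14 -1.03634940e+00 -8.99507768e-01]
```

servo_tool([
  [[5,2.5,-1.5,0,-0.009,-0.005,20],[0,0,0,0,0,0,20],[0,0,0,0,0,0,20],[0,0,0,0,0,0,20],[0,0,0,0,0,0,20]],
])

```text
time: 6.15
ee_pos: [658.1, 67.0, 179.7]
ee_rot: [1.639, 2.23, -0.364]
force: [0.0, -0.5, -1.9]
width: 0.336
finger_force: 25.0
```

servo_tool([
  [[0,0,0,0,0,0,20],[0,0,0,0,0,0,20],[0,0,0,0,0,0,20],[0,0,0,0,0,0,20],[0,0,0,0,0,0,20]],
])

```text
time: 6.78
ee_pos: [658.1, 67.1, 179.7]
ee_rot: [1.639, 2.23, -0.364]
force: [-0.7, 1.1, -1.9]
width: 0.337
finger_force: 25.0
```

servo_tool([
  [[0,0,0,0,0,0,20],[0,0,0,0,0,0,20],[0,0,0,0,0,0,20],[0,0,0,0,0,0,20],[0,0,0,0,0,0,20]],
])

```text
time: 7.4
ee_pos: [658.1, 67.1, 179.7]
ee_rot: [1.639, 2.23, -0.364]
force: [-1.1, -1.0, -1.3]
width: 0.334
finger_force: 25.0
```

```bash
python3 - <<'E'
from h import *
s=arm.state();R=Ro.from_rotvec(s["ee_rot"]);p=s["ee_pos"]
W=p+R.apply([82,0,5.4]);d=R.apply([1,0,0]);L=np.array([585.5,299.5,60])
k=(L-W)@d; print("dist",k,"miss",R.inv().apply(W+k*d-L),d)
# return above the mat
q,Q=plan((640,-60,235),(-.12,.99,0),(0,0,-1))
plan((563,-262,110),(-.2,.98,0),(0,0,-1),p0=q,R0=Q)
E
```

```text
dist 189.2766796892074 miss [-1.28834475e-13 -4.81418885e-02 -1.10227244e-01] [-0.27044373  0.86496072 -0.42273294]
[-42.8, -18.4, -0.4] [0.013, 0.145, 0.06]
[-43.3, -15.9, -6.4] [0.013, 0.145, 0.06]
[-42.8, -13.4, -12.5] [0.013, 0.145, 0.06]
n 3
[-38.3, -20.1, 25.0] [0.0, 0.0, -0.016]
[-37.9, -20.8, 25.0] [0.0, 0.0, -0.016]
[-37.6, -21.4, 25.0] [0.0, 0.0, -0.016]
[-37.2, -22.0, 25.0] [0.0, 0.0, -0.016]
[-36.9, -22.6, 25.0] [0.0, 0.0, -0.016]
n 5
```

servo_tool([
  [[-35,-14,-5,0,0.04,0,20],[-43,-16,-5,0.01,0.13,0.05,20],[-43,-13,-12,0.015,0.145,0.06,20],[-43,-13,-12,0.015,0.12,0.06,20],[-38,-20,20,0,0,0,20]],
])

```text
time: 8.02
ee_pos: [627.3, -133.1, 242.7]
ee_rot: [-2.076, -2.358, 0.006]
force: [1.1, -0.8, -2.8]
width: 0.332
finger_force: 25.0
```

servo_tool([
  [[-38,-20,25,0,0,-0.016,20],[-38,-20,25,0,0,-0.016,20],[-30,-15,15,0,0,0,20],[0,0,0,0,0,0,20]],
])

```text
time: 8.52
ee_pos: [585.5, -244.6, 174.6]
ee_rot: [-2.034, -2.386, 0.012]
force: [0.7, 0.1, -1.9]
width: 0.337
finger_force: 25.0
```

```bash
python3 - <<'E'
from h import *
s=arm.state();print(s["time"],s["ee_pos"],s["ee_rot"],s["width"])
plan((565.4,-275.5,60),(-.2,.98,0),(0,0,-1))
E
```

```text
8.525 [ 585.54841905 -244.61870304  174.63998736] [-2.0336422  -2.38571963  0.01191983] 0.33658708776091223
[-9.1, -7.9, 38.3] [-0.003, -0.0, -0.014]
[-9.0, -8.1, 38.3] [-0.003, -0.0, -0.014]
[-8.9, -8.4, 38.2] [-0.003, -0.0, -0.014]
n 3
```

servo_tool([
  [[-9,-8,38,-0.003,0,-0.014,20],[-9,-8,38,-0.003,0,-0.014,20],[-9,-8,38,-0.003,0,-0.014,20],[0,0,0,0,0,0,20],[0,0,0,0,0,0,20]],
])

```text
time: 9.15
ee_pos: [568.3, -273.4, 63.6]
ee_rot: [1.982, 2.434, 0.001]
force: [0.9, 1.0, -1.6]
width: 0.332
finger_force: 25.0
```

```bash
python3 - <<'E'
from h import *
s=arm.state();print(s["time"],s["ee_pos"],s["ee_rot"],s["width"])
plan((565.4,-275.5,27.5),(-.2,.98,0),(0,0,-1),n=4)
E
```

```text
9.15 [ 568.2787574  -273.36689155   63.61325804] [1.98202011e+00 2.43394645e+00 6.34952367e-04] 0.33190865670509545
[-0.4, -0.8, 9.0] [0.001, 0.0, 0.001]
[-0.4, -0.8, 9.0] [0.001, 0.0, 0.001]
[-0.4, -0.8, 9.0] [0.001, 0.0, 0.001]
[-0.4, -0.8, 9.0] [0.001, 0.0, 0.001]
n 4
```

servo_tool([
  [[-0.6,-1.2,12,0,0,0,20],[-0.5,-1,11,0,0,0,20],[-0.5,-1,8,0,0,0,20],[0,0,4,0,0,0,20],[0,0,0.5,0,0,0,20]],
])

```text
time: 9.78
ee_pos: [564.4, -275.9, 26.4]
ee_rot: [1.984, 2.435, 0.0]
force: [-0.3, 0.7, -0.6]
width: 0.334
finger_force: 25.0
```

servo_tool([
  [[0,0,0,0,0,0,20],[0,0,0,0,0,0,20]],
])

```text
time: 10.02
ee_pos: [564.5, -276.0, 26.5]
ee_rot: [1.983, 2.435, 0.0]
force: [0.4, 0.5, -1.5]
width: 0.332
finger_force: 25.0
```

servo_tool([
  [[0,0,0.8,0,0,0,20],[0,0,0,0,0,0,40],[0,0,0,0,0,0,60],[0,0,0,0,0,0,80],[0,0,0,0,0,0,80]],
])

```text
time: 10.65
ee_pos: [564.4, -275.9, 25.7]
ee_rot: [1.983, 2.435, 0.0]
force: [-0.6, -0.0, -0.3]
width: 0.677
finger_force: 0.0
```

servo_tool([
  [[0,0,-20,0,0,0,85],[0,0,-50,0,0,0,85],[0,0,-60,0,0,0,85],[0,0,-60,0,0,0,85],[0,0,0,0,0,0,60]],
])

```text
time: 11.28
ee_pos: [565.5, -276.5, 222.0]
ee_rot: [1.977, 2.428, 0.002]
force: [0.1, -0.1, -0.6]
width: 0.836
finger_force: 0.0
```

```bash
cat >> h.py <<'E'
yc=np.array([-.975,-.222,0]);xc=np.array([-.222,.975,0]);O=np.array([538.57,294.24,0]);H=O-107*xc+115*yc
def door(th,lean,gap,z,yaw=0):
    "TCP, tool x, tool z so that the fingertip corner stands gap mm off the pad at contact height z"
    r=Ro.from_rotvec([0,0,-th]);e=r.apply(-yc);n=r.apply(-xc);h=-n;c,s=np.cos(lean),np.sin(lean);k=np.array([0,0,1.])
    tz=h*s-k*c;tx=h*c+k*s;P=H+192*e+21*n;P[2]=z
    return P+n*gap-19*tz-10*tx, tx if not yaw else Ro.from_rotvec([0,0,yaw]).apply(tx), tz
E
python3 - <<'E'
from h import *
a=door(1.28,0,40,103); print(a)
b=(a[0]+[0,0,100],)+a[1:]
p,R=plan(*b)
plan(*a,p0=p,R0=R)
t=vision.capture("top");cv2.imwrite("pics/t2.png",t[:,:,::-1])
m=cv2.inRange(cv2.cvtColor(t,cv2.COLOR_RGB2HSV),(0,0,75),(180,60,140)); k=np.zeros_like(m);k[160:195,335:390]=1
for c in cv2.findContours(m*k,cv2.RETR_EXTERNAL,cv2.CHAIN_APPROX_NONE)[0]:
    if len(c)>30: print(cv2.minAreaRect(np.array([onz("top",q[0],36)[:2] for q in c],np.float32)))
for A,r,_ in blobs(t,(3,150,100),(20,255,255),3,(315,150,395,205)): print("btn",onz("top",r[0],37)[:2])
E
```

```text
(array([482.90711248, -37.68272633, 122.        ]), array([0.87041469, 0.49222685, 0.        ]), array([ 0.,  0., -1.]))
[31.3, -4.1, -0.3] [0.001, 0.0, 0.158]
[30.3, -8.9, -0.2] [0.001, 0.0, 0.158]
[28.5, -13.6, -0.2] [0.001, 0.0, 0.158]
[26.0, -17.9, -0.2] [0.001, 0.0, 0.158]
[22.9, -21.7, -0.2] [0.001, 0.0, 0.158]
[19.2, -25.1, -0.1] [0.001, 0.0, 0.158]
[15.1, -27.8, -0.1] [0.001, 0.0, 0.158]
[10.5, -29.8, -0.0] [0.001, 0.0, 0.158]
n 8
[0.0, 0.0, 50.0] [0.0, 0.0, 0.0]
[0.0, 0.0, 50.0] [0.0, 0.0, 0.0]
n 2
```

servo_tool([
  [[31,-4,0,0,0,0.158,40],[30,-9,0,0,0,0.158,20],[28,-14,0,0,0,0.158,0],[26,-18,0,0,0,0.158,0],[23,-22,0,0,0,0.158,0]],
])

```text
time: 11.95
ee_pos: [511.0, -126.3, 214.7]
ee_rot: [-2.772, -1.477, 0.001]
force: [-0.4, 0.8, -0.1]
width: 0.276
finger_force: 0.0
```

servo_tool([
  [[19,-25,0,0,0,0.158,0],[15,-28,0,0,0,0.158,0],[10,-30,0,0,0,0.158,0],[0,0,40,0,0,0,0],[0,0,0,0,0,0,0]],
])

```text
time: 12.58
ee_pos: [479.0, -37.5, 173.5]
ee_rot: [-3.038, -0.794, 0.007]
force: [0.3, 0.7, 0.3]
width: 0.003
finger_force: 0.0
```

```bash
python3 - <<'E'
from h import *
np.set_printoptions(precision=3,suppress=True)
s=arm.state();print(s["time"],s["ee_pos"],s["ee_rot"],s["width"],s["joint_positions"])
t=vision.capture("top");S=vision.capture("side")
m=cv2.inRange(cv2.cvtColor(t,cv2.COLOR_RGB2HSV),(0,0,75),(180,60,140)); k=np.zeros_like(m);k[166:192,335:386]=1
for c in cv2.findContours(m*k,cv2.RETR_EXTERNAL,cv2.CHAIN_APPROX_NONE)[0]:
    if len(c)>30: print(cv2.minAreaRect(np.array([onz("top",q[0],36)[:2] for q in c],np.float32)))
for A,r,_ in blobs(t,(3,150,100),(20,255,255),3,(315,150,395,205)): print("btn",onz("top",r[0],37)[:2])
plan(*door(1.28,0,40,103))
a=cv2.resize(t[110:220,200:400],(500,275),interpolation=cv2.INTER_CUBIC);b=cv2.resize(S[120:230,190:310],(300,275),interpolation=cv2.INTER_CUBIC)
cv2.imwrite("pics/d1.png",np.hstack([a,b])[:,:,::-1])
E
```

```text
12.575 [478.992 -37.499 173.473] [-3.038 -0.794  0.007] 0.0032818758778155686 [-0.216  0.37   1.971 -0.     0.805  0.844]
btn [ 551.64  -221.227]
[2.3, 0.7, 53.7] [-0.0, 0.001, -0.004]
n 1
```

View pics/d1.png

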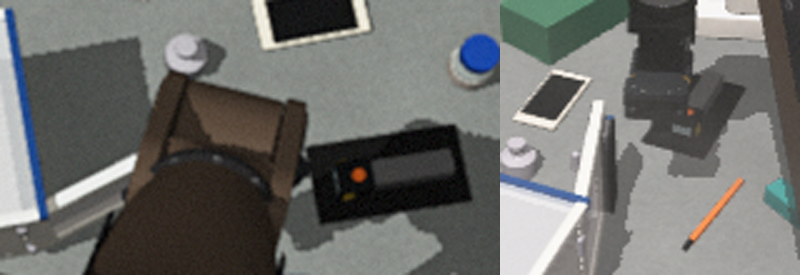

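The scanner lies square in the middle of the mat, button up at (358,175), and the door still stands open. I'll start the first push with the tool upright, on the upper part of the pad.

```bash
cat >> h.py <<'E'
def path(P):
    "rows joining a list of door() poses"
    f=lambda a:Ro.from_matrix(np.stack([a[1],np.cross(a[2],a[1]),a[2]],1))
    for a,b in zip(P,P[1:]): print(np.round(f(a).inv().apply(b[0]-a[0]),1).tolist(),np.round((f(a).inv()*f(b)).as_rotvec(),3).tolist())
E
python3 - <<'E'
from h import *
P=[door(1.28,0,g,103) for g in(40,25,12,5)]+[door(t,0,-3,103) for t in np.arange(1.26,.69,-.04)]
path(P)
E
```

```text
[15.0, -0.0, 0.0] [0.0, 0.0, 0.0]
[13.0, 0.0, 0.0] [0.0, 0.0, 0.0]
[7.0, -0.0, 0.0] [0.0, 0.0, 0.0]
[11.8, 0.5, 0.0] [0.0, 0.0, -0.02]
[7.7, 1.0, 0.0] [0.0, 0.0, -0.04]
[7.7, 1.0, 0.0] [0.0, 0.0, -0.04]
[7.7, 1.0, 0.0] [0.0, 0.0, -0.04]
[7.7, 1.0, 0.0] [0.0, 0.0, -0.04]
[7.7, 1.0, 0.0] [0.0, 0.0, -0.04]
[7.7, 1.0, 0.0] [0.0, 0.0, -0.04]
[7.7, 1.0, 0.0] [0.0, 0.0, -0.04]
[7.7, 1.0, 0.0] [0.0, 0.0, -0.04]
[7.7, 1.0, 0.0] [0.0, 0.0, -0.04]
[7.7, 1.0, 0.0] [0.0, 0.0, -0.04]
[7.7, 1.0, 0.0] [0.0, 0.0, -0.04]
[7.7, 1.0, 0.0] [0.0, 0.0, -0.04]
[7.7, 1.0, 0.0] [0.0, 0.0, -0.04]
[7.7, 1.0, 0.0] [0.0, 0.0, -0.04]
```

servo_tool([
  [[2,0.5,27,0,0,0,0],[0,0,26,0,0,0,0],[0,0,0,0,0,0,0],[0,0,0,0,0,0,0]],
])

```text
time: 13.18
ee_pos: [483.2, -37.8, 123.7]
ee_rot: [3.039, 0.793, 0.003]
force: [-0.5, -0.2, -0.2]
width: 0.004
finger_force: 0.0
```

servo_tool([
  [[15,0,0,0,0,0,0],[10,0,0,0,0,0,0],[8,0,0,0,0,0,0],[5,0,0,0,0,-0.01,0],[5,0.5,0,0,0,-0.02,0]],
])

```text
time: 13.8
ee_pos: [520.5, -16.7, 122.5]
ee_rot: [3.026, 0.841, 0.001]
force: [0.3, -0.4, 0.9]
width: 0.003
finger_force: 0.0
```

servo_tool([
  [[6,0.8,0,0,0,-0.035,0],[7.7,1,0,0,0,-0.04,0],[7.7,1,0,0,0,-0.04,0],[7.7,1,0,0,0,-0.04,0],[7.7,1,0,0,0,-0.04,0]],
])

```text
time: 14.42
ee_pos: [553.5, 0.8, 122.5]
ee_rot: [2.929, 1.133, 0.001]
force: [-0.5, -0.5, -0.1]
width: 0.007
finger_force: 0.2
```

servo_tool([
  [[7.7,1,0,0,0,-0.04,0],[7.7,1,0,0,0,-0.04,0],[7.7,1,0,0,0,-0.04,0],[7.7,1,0,0,0,-0.04,0],[7.7,1,0,0,0,-0.04,0]],
])

```text
time: 15.05
ee_pos: [583.4, 25.5, 122.6]
ee_rot: [2.802, 1.42, 0.001]
force: [0.4, -1.1, -0.2]
width: 0.003
finger_force: 0.2
```

servo_tool([
  [[7.7,1,0,0,0,-0.04,0],[7.7,1,0,0,0,-0.04,0],[6,0.8,0,0,0,-0.03,0],[3,0.4,0,0,0,-0.015,0],[0,0,0,0,0,0,0]],
])

```text
time: 15.68
ee_pos: [599.2, 43.8, 122.5]
ee_rot: [2.709, 1.589, 0.001]
force: [-0.6, -0.0, -0.3]
width: 0.004
finger_force: 0.0
```

```bash
python3 - <<'E'
from h import *
s=arm.state();p=s["ee_pos"];print(s["time"],p,s["joint_positions"])
for t in np.arange(.5,1,.05): print(round(t,2),np.round(door(t,0,0,103)[0]-p,1))
t=vision.capture("top");S=vision.capture("side")
a=cv2.resize(t[100:220,180:330],(400,320),interpolation=cv2.INTER_CUBIC);b=cv2.resize(S[100:250,150:300],(400,400),interpolation=cv2.INTER_CUBIC)[:320]
cv2.imwrite("pics/d2.png",np.hstack([a,b])[:,:,::-1])
E
```

```text
15.675 [599.23663348  43.76836081 122.5041446 ] [-3.68123483e-02  5.85169899e-01  1.73051073e+00 -5.75303154e-04
  8.25241752e-01  4.73527877e-01]
0.5 [27.2 38.4 -0.5]
0.55 [22.9 29.7 -0.5]
0.6 [18.1 21.3 -0.5]
0.65 [13.  13.  -0.5]
0.7 [ 7.4  5.1 -0.5]
0.75 [ 1.4 -2.6 -0.5]
0.8 [ -4.9 -10.   -0.5]
0.85 [-11.6 -17.   -0.5]
0.9 [-18.7 -23.7  -0.5]
0.95 [-26.1 -30.   -0.5]
```

View pics/d2.png

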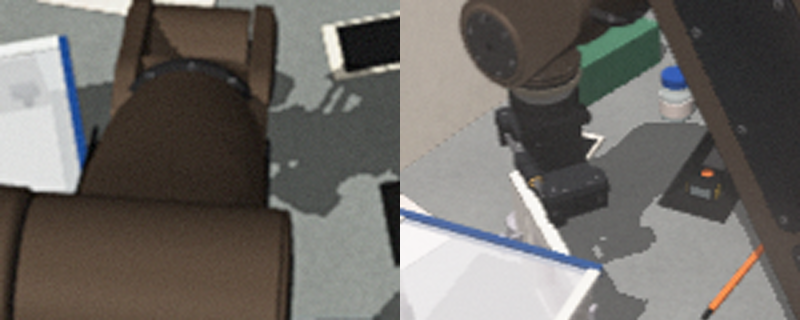

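The upright tool has pushed the door to about 0.74 rad without trouble, and nothing else moved. I'll back off, lean the tool 45° and come in again on the pad.

```bash
python3 - <<'E'
from h import *
print("weight",onz("top",(428/1.5625,207/1.5625),30)[:2])
s=arm.state();l=np.radians(45)
R=Ro.from_rotvec(s["ee_rot"]);p=s["ee_pos"]+R.apply([-55,0,0])
a=door(.74,l,40,75);print(a)
p,R=plan(*a,p0=p,R0=R)
E
```

```text
weight [694.34948315  -9.32643713]
(array([576.95866195,  -1.2509645 ,  81.36396103]), array([0.34895062, 0.61496989, 0.70710678]), array([ 0.34895062,  0.61496989, -0.70710678]))
[1.0, 0.5, 8.2] [-0.0, 0.157, 0.001]
[-0.3, 0.5, 8.3] [-0.0, 0.157, 0.001]
[-1.6, 0.5, 8.2] [-0.0, 0.157, 0.001]
[-2.8, 0.5, 7.8] [-0.0, 0.157, 0.001]
[-4.0, 0.5, 7.3] [-0.0, 0.157, 0.001]
n 5
```

servo_tool([
  [[-20,0,0,0,0,0,0],[-35,0,0,0,0,0,0]],
])

```text
time: 16.02
ee_pos: [571.6, -5.2, 122.5]
ee_rot: [2.709, 1.59, 0.0]
force: [-0.1, -0.0, -0.7]
width: 0.01
finger_force: 0.0
```

servo_tool([
  [[1,0.5,8,0,0.157,0,0],[0,0.5,8,0,0.157,0,0],[-1.5,0.5,8,0,0.157,0,0],[-3,0.5,8,0,0.157,0,0],[-4,0.5,7,0,0.157,0,0]],
])

```text
time: 16.65
ee_pos: [575.4, -2.0, 83.7]
ee_rot: [-2.256, -1.323, -0.895]
force: [-0.7, 0.0, -0.2]
width: 0.001
finger_force: 0.0
```

servo_tool([
  [[0,0,0,0,0,0,0],[0,0,0,0,0,0,0],[0,0,0,0,0,0,0]],
])

```text
time: 17.02
ee_pos: [575.8, -0.4, 84.0]
ee_rot: [-2.258, -1.328, -0.885]
force: [-0.2, -0.0, 0.1]
width: 0.004
finger_force: 0.0
```

```bash
python3 - <<'E'
from h import *
s=arm.state();l=np.radians(45);print(s["time"],s["ee_pos"],s["joint_positions"])
plan(*door(.74,l,40,75))
t=vision.capture("top")
# door top edge seen?
P=[door(.74,l,g,75) for g in(40,30,20,12,6)]+[door(t,l,-3,75) for t in np.arange(.70,.09,-.04)]
path(P)
E
```

```text
17.025 [ 5.75777541e+02 -3.64227882e-01  8.40208328e+01] [-0.42638894  0.67207913  2.00393803  1.17646695  0.82676068 -0.91117151]
[-2.0, 1.5, 1.8] [-0.01, 0.036, 0.005]
n 1
[7.1, -0.0, 7.1] [0.0, 0.0, 0.0]
[7.1, -0.0, 7.1] [0.0, 0.0, 0.0]
[5.7, -0.0, 5.7] [0.0, 0.0, 0.0]
[4.2, 0.0, 4.2] [0.0, 0.0, 0.0]
[11.8, 1.4, 11.8] [0.028, 0.0, -0.028]
[5.5, 1.4, 5.5] [0.028, -0.0, -0.028]
[5.5, 1.4, 5.5] [0.028, 0.0, -0.028]
[5.5, 1.4, 5.5] [0.028, -0.0, -0.028]
[5.5, 1.4, 5.5] [0.028, 0.0, -0.028]
[5.5, 1.4, 5.5] [0.028, -0.0, -0.028]
[5.5, 1.4, 5.5] [0.028, 0.0, -0.028]
[5.5, 1.4, 5.5] [0.028, -0.0, -0.028]
[5.5, 1.4, 5.5] [0.028, 0.0, -0.028]
[5.5, 1.4, 5.5] [0.028, -0.0, -0.028]
[5.5, 1.4, 5.5] [0.028, 0.0, -0.028]
[5.5, 1.4, 5.5] [0.028, -0.0, -0.028]
[5.5, 1.4, 5.5] [0.028, -0.0, -0.028]
[5.5, 1.4, 5.5] [0.028, 0.0, -0.028]
[5.5, 1.4, 5.5] [0.028, -0.0, -0.028]
[5.5, 1.4, 5.5] [0.028, 0.0, -0.028]
```

servo_tool([
  [[5,1.5,9,-0.01,0.036,0.005,0],[7,0,7,0,0,0,0],[6,0,6,0,0,0,0],[4,0,4,0,0,0,0],[4,0.5,4,0.01,0,-0.01,0]],
])

```text
time: 17.7
ee_pos: [596.9, 33.2, 80.3]
ee_rot: [-2.227, -1.317, -0.924]
force: [-0.0, -0.2, -0.6]
width: 0.004
finger_force: 0.0
```

servo_tool([
  [[4,1,4,0.02,0,-0.02,0],[5.5,1.4,5.5,0.028,0,-0.028,0],[5.5,1.4,5.5,0.028,0,-0.028,0],[5.5,1.4,5.5,0.028,0,-0.028,0],[5.5,1.4,5.5,0.028,0,-0.028,0]],
])

```text
time: 18.32
ee_pos: [618.4, 63.7, 80.1]
ee_rot: [-2.06, -1.496, -0.855]
force: [0.5, -1.1, 0.8]
width: 0.002
finger_force: 0.2
```

servo_tool([
  [[5.5,1.4,5.5,0.028,0,-0.028,0],[5.5,1.4,5.5,0.028,0,-0.028,0],[5.5,1.4,5.5,0.028,0,-0.028,0],[5.5,1.4,5.5,0.028,0,-0.028,0],[5.5,1.4,5.5,0.028,0,-0.028,0]],
])

```text
time: 18.95
ee_pos: [634.1, 99.9, 80.2]
ee_rot: [-1.873, -1.667, -0.778]
force: [1.0, 0.1, -0.9]
width: 0.003
finger_force: 0.2
```

```bash
cat > w.py <<'E'
from h import *
s=arm.state();p=s["ee_pos"];R=Ro.from_rotvec(s["ee_rot"]);l=np.radians(45)
c=p+R.apply([10,0,19]);v=c-H
print(s["time"],"corner",np.round(c,1),"F",np.round(s["force"],1),"j",np.round(s["joint_positions"],2))
f=lambda t:door(t,l,0,75)[0]
from scipy.optimize import brentq
def g(t):
    r=Ro.from_rotvec([0,0,-t]);return v@r.apply(-xc)-21
t=brentq(g,-.3,1.2);r=Ro.from_rotvec([0,0,-t]);print("theta(no pad press)",t,"along door",v@r.apply(-yc),"lean",np.degrees(np.arccos(-R.as_matrix()[2,2])))
z=R.as_matrix()[:,2];print("lean dir vs push dir deg",np.degrees(np.arctan2(*(z[[1,0]]))-np.arctan2(*((r.apply(xc))[[1,0]]))))
E
python3 w.py
```

```text
18.95 corner [636.5 120.3  73.9] F [ 1.   0.1 -0.9] j [-0.23  0.77  1.74  0.97  1.02 -0.82]
theta(no pad press) 0.3463804264164502 along door 190.30514152090768 lean 45.13008089852181
lean dir vs push dir deg 0.38760867518877906
```

servo_tool([
  [[5.5,1.4,5.5,0.028,0,-0.028,0],[5.5,1.4,5.5,0.028,0,-0.028,0],[5.5,1.4,5.5,0.028,0,-0.028,0],[4,1,4,0.021,0,-0.021,0],[3,0.8,3,0.016,0,-0.016,0]],
])

```text
time: 19.58
ee_pos: [641.7, 132.6, 80.3]
ee_rot: [-1.704, -1.799, -0.708]
force: [0.1, -0.2, 0.4]
width: 0.005
finger_force: 0.2
```

```bash
python3 w.py
```

```text
19.575 corner [640.6 153.1  74. ] F [ 0.1 -0.2  0.4] j [-0.17  0.8   1.65  0.88  1.11 -0.81]
theta(no pad press) 0.17258000428676779 along door 189.54533379758914 lean 45.13385887880912
lean dir vs push dir deg 0.16201888247574014
```

servo_tool([
  [[2.8,0.7,2.8,0.014,0,-0.014,0],[2.8,0.7,2.8,0.014,0,-0.014,0],[2.5,0.6,2.5,0.013,0,-0.013,0],[2,0.5,2,0.01,0,-0.01,0],[1.5,0.4,1.5,0.008,0,-0.008,0]],
])

```text
time: 20.2
ee_pos: [643.2, 149.0, 80.3]
ee_rot: [-1.62, -1.857, -0.673]
force: [0.0, 0.5, 0.8]
width: 0.007
finger_force: 0.2
```

servo_tool([
  [[1.5,0.4,1.5,0.007,0,-0.007,0],[1.5,0.4,1.5,0.007,0,-0.007,0],[1.5,0.3,1.5,0.007,0,-0.007,0],[1.5,0.3,1.5,0.006,0,-0.006,0]],
])

```text
time: 20.7
ee_pos: [643.3, 157.4, 80.3]
ee_rot: [-1.581, -1.884, -0.657]
force: [1.1, -1.9, -0.2]
width: 0.004
finger_force: 1.1
```

```bash
python3 w.py
```

```text
20.7 corner [639.8 177.6  74. ] F [ 1.1 -1.9 -0.2] j [-0.13  0.82  1.59  0.83  1.17 -0.81]
theta(no pad press) 0.04349155131122749 along door 188.85563497076961 lean 45.116321974036104
lean dir vs push dir deg -0.3596981586942005
```

Force is starting to rise at the catch. I'll continue in small steady steps and watch it.

servo_tool([
  [[1.3,0.2,1.3,0.003,0,-0.003,0],[1.3,0.2,1.3,0.003,0,-0.003,0],[1.3,0.2,1.3,0.002,0,-0.002,0],[1.3,0.1,1.3,0,0,0,0]],
])

```text
time: 21.2
ee_pos: [642.6, 164.5, 80.3]
ee_rot: [-1.569, -1.891, -0.652]
force: [-0.6, -6.7, 0.6]
width: 0.003
finger_force: 3.3
```

```bash
python3 w.py
```

```text
21.2 corner [638.8 184.7  74. ] F [-0.6 -6.7  0.6] j [-0.12  0.83  1.59  0.82  1.17 -0.81]
theta(no pad press) 0.005916515282693865 along door 188.55952726529517 lean 45.10110684041247
lean dir vs push dir deg -1.8787756086899632
```

servo_tool([
  [[1,0,1,0,0,0,0],[1,0,1,0,0,0,0],[1,0,1,0,0,0,0]],
])

```text
time: 21.58
ee_pos: [642.2, 167.7, 80.2]
ee_rot: [-1.571, -1.892, -0.652]
force: [-0.6, -15.6, 2.5]
width: 0.002
finger_force: 7.5
```

servo_tool([
  [[0.8,0,0.8,0,0,0,0],[0.8,0,0.8,0,0,0,0]],
])

```text
time: 21.82
ee_pos: [641.9, 169.5, 80.3]
ee_rot: [-1.571, -1.893, -0.652]
force: [-0.3, -15.3, 0.5]
width: -0.0
finger_force: 7.6
```

```bash
python3 w.py
```

```text
21.825 corner [638.2 189.6  73.9] F [ -0.3 -15.3   0.5] j [-0.11  0.82  1.59  0.83  1.17 -0.81]
theta(no pad press) -0.02049887861859972 along door 188.48639813298314 lean 44.989332223372195
lean dir vs push dir deg -3.498926759094069
```

servo_tool([
  [[0.8,0,0.8,0,0,0,0],[0.8,0,0.8,0,0,0,0],[0.8,0,0.8,0,0,0,0]],
])

```text
time: 22.2
ee_pos: [640.9, 174.1, 80.4]
ee_rot: [-1.57, -1.891, -0.652]
force: [-0.3, -6.0, 0.4]
width: 0.006
finger_force: 2.7
```

servo_tool([
  [[0.8,0,0.8,0,0,0,0],[0.8,0,0.8,0,0,0,0]],
])

```text
time: 22.45
ee_pos: [640.5, 176.3, 80.3]
ee_rot: [-1.57, -1.891, -0.652]
force: [-0.5, -7.1, 0.5]
width: 0.002
finger_force: 3.4
```

```bash
python3 w.py
```

```text
22.45 corner [636.7 196.5  74. ] F [-0.5 -7.1  0.5] j [-0.1   0.82  1.59  0.84  1.16 -0.81]
theta(no pad press) -0.05773694738866191 along door 188.05271601212021 lean 45.09285697078044
lean dir vs push dir deg -5.543631952067918
```

Force fell from 15 N to 6 N, which is the tongue snapping past the roller. I'll press slightly more to confirm it's seated, then back away.

servo_tool([
  [[0.8,0,0.8,0,0,0,0],[0.8,0,0.8,0,0,0,0]],
])

```text
time: 22.7
ee_pos: [640.1, 178.2, 80.3]
ee_rot: [-1.57, -1.892, -0.652]
force: [-1.1, -12.4, 2.0]
width: 0.006
finger_force: 6.1
```

servo_tool([
  [[0.6,0,0.6,0,0,0,0],[0,0,0,0,0,0,0]],
])

```text
time: 22.95
ee_pos: [640.1, 178.4, 80.3]
ee_rot: [-1.571, -1.892, -0.652]
force: [-1.2, -14.7, 1.5]
width: 0.006
finger_force: 6.8
```

Seated: the pad is hard and the tool no longer moves forward. I'll retreat gently.

servo_tool([
  [[-1.5,0,-1.5,0,0,0,0],[-3,0,-3,0,0,0,0],[-5,0,-5,0,0,0,0],[-12,0,-12,0,0,0,0],[-20,0,-20,0,0,0,0]],
])

```text
time: 23.58
ee_pos: [650.6, 121.7, 80.4]
ee_rot: [-1.568, -1.891, -0.652]
force: [0.7, -0.7, -0.9]
width: 0.009
finger_force: 0.0
```

servo_tool([
  [[-30,0,-30,0,0,0,0],[-15,0,-40,0,0,0,0],[0,0,-50,0,0,0,0],[0,0,-50,0,0,0,0],[0,0,-40,0,0,0,0]],
])

```text
time: 24.2
ee_pos: [684.0, -57.6, 198.0]
ee_rot: [-1.57, -1.891, -0.653]
force: [-0.1, -0.2, -0.7]
width: 0.005
finger_force: 0.0
```

```bash
python3 - <<'E'
from h import *
s=arm.state();print(s["time"],s["ee_pos"])
t=vision.capture("top");S=vision.capture("side")
a=cv2.resize(t[80:220,100:400],(780,364),interpolation=cv2.INTER_CUBIC);b=cv2.resize(S[120:230,90:310],(780,390),interpolation=cv2.INTER_CUBIC)[80:316]
cv2.imwrite("pics/end.png",np.vstack([a,b])[:,:,::-1])
E
```

```text
24.2 [683.99815182 -57.61382544 198.03128628]
```

View pics/end.png

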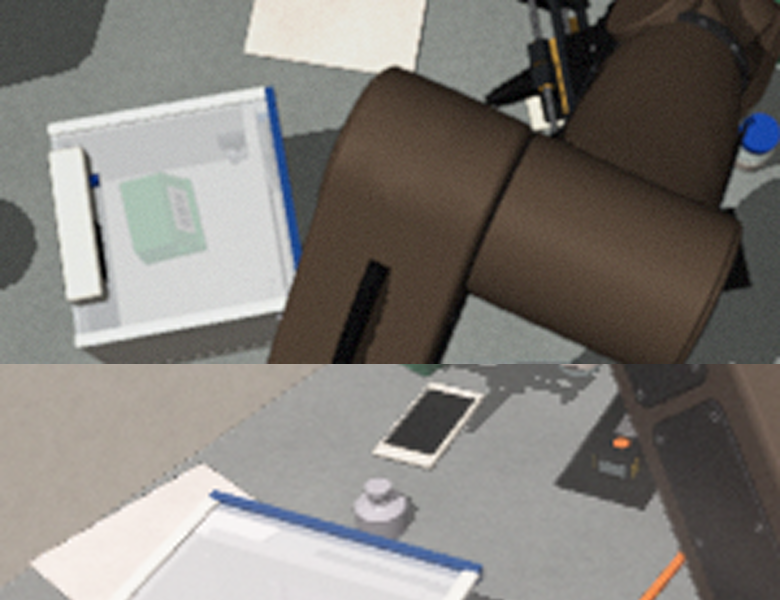

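The door sits shut and parallel under the visor at about (262,200). The box hasn't moved, the scanner is on its mat, and the weight and phone are untouched.

servo_tool([
  [[0,0,0,0,0,0,0],[0,0,0,0,0,0,0],[0,0,0,0,0,0,0]],
])

```text
time: 24.68
ee_pos: [683.6, -54.5, 195.8]
ee_rot: [-1.568, -1.89, -0.651]
force: [0.1, 0.7, -0.8]
width: 0.004
finger_force: 0.0
```

```bash
python3 -c "
from plant import arm
print(arm.job_done())"
```

```text
the job is handed in; nothing more can be done
None
```

I handed the job in at about 25 s: scanner held on the label from 19 cm for over a second and laid back mid-mat button up, door pushed past its catch and still shut after I backed off; the read itself gives no signal, so the aim rests on my camera measurements.

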